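# Throw the interlocked levers of the water filter

### The job

Put the water filter into service: throw all three coloured levers on the white filter head fully over, away from you, as far as their buffers. They are interlocked and go only one after another in an order that is not marked and differs from time to time, so feel for the lever that is free with a light push, let go of one that springs back at you and try another, and never force anything (no more than about 2 kg of push). Leave the mug, the jar and the tin where they stand.

Things in the scene. Friction and masses are not known exactly. Their poses are not given: they have to be found in the camera images.
- bank: water-filter head fixed on the worktop: white case 90 (x) x 180 (y) x 62 mm high, blue filter cartridge lying along its back (to x = +106 mm, 61 mm high). Origin: middle of its underside; x points away from the robot to the cartridge, y left, z up. Three levers in a row along y, 60 mm apart. A hidden interlock frees one lever, then a second, then the third; the order is drawn anew each time.
- head_top (a point): middle of the head's top face, 62 mm up. Feel of the levers: a free one moves against 1 N at its bar (up to 6 N when a finger rubs along it) and stays where left; a blocked one has 4 to 7 mm of play at its bar, then a spring stop of about 1.1 N per mm; a buffer as stiff ends the throw. Over 20 N on the head or levers is forcing.
- lever_left (a joint): angle of the left lever (red bar), rad: 0 to 0.05 at the start, leaning 0.5 rad (29 degrees) towards the head's -x (the robot's side); 0.5 = upright; 0.97 = fully over towards +x, touching its buffer, which can be pressed in to 1.2. Pivot 45 mm above the head's underside, under the middle of its slot; the bar's middle is 80 mm from the pivot.
- grip_left (a point): middle of the red cross-bar on top of the left lever: bar 16 mm thick, 34 mm long along the head's y, on a 10 mm stem. Its middle is 115 mm above the worktop at both ends of the throw, 125 mm when upright, and travels about 75 mm along the head's x. Can be pushed with shut fingers from its -x side.
- lever_middle (a joint): angle of the middle lever (yellow bar), rad: 0 to 0.05 at the start, leaning 0.5 rad (29 degrees) towards the head's -x (the robot's side); 0.5 = upright; 0.97 = fully over towards +x, touching its buffer, which can be pressed in to 1.2. Pivot 45 mm above the head's underside, under the middle of its slot; the bar's middle is 80 mm from the pivot.
- grip_middle (a point): middle of the yellow cross-bar on top of the middle lever: bar 16 mm thick, 34 mm long along the head's y, on a 10 mm stem. Its middle is 115 mm above the worktop at both ends of the throw, 125 mm when upright, and travels about 75 mm along the head's x. Can be pushed with shut fingers from its -x side.
- lever_right (a joint): angle of the right lever (green bar), rad: 0 to 0.05 at the start, leaning 0.5 rad (29 degrees) towards the head's -x (the robot's side); 0.5 = upright; 0.97 = fully over towards +x, touching its buffer, which can be pressed in to 1.2. Pivot 45 mm above the head's underside, under the middle of its slot; the bar's middle is 80 mm from the pivot.
- grip_right (a point): middle of the green cross-bar on top of the right lever: bar 16 mm thick, 34 mm long along the head's y, on a 10 mm stem. Its middle is 115 mm above the worktop at both ends of the throw, 125 mm when upright, and travels about 75 mm along the head's x. Can be pushed with shut fingers from its -x side.
- cream_mug: small cream coffee mug with a handle, 58 x 82 x 49 mm, standing left of the filter head near the front edge, loose; origin under its middle. A bystander.
- preserve_jar: glass jar with a green lid, 68 x 74 x 84 mm, standing behind the filter head, loose; origin under its middle. A bystander.
- soup_tin: food tin, 58 mm in diameter, 72 mm high, standing behind the filter head, loose; origin under its middle. A bystander.

How it is judged:
By the outcome, as a careful person would: the job done as asked, in the order asked, and still so for the second after the job is handed in, with the robot touching nothing.
It also fails if it takes over 67 s, if anything falls off the work surface, if the arm or the gripper's body presses on something with over 40 N, if the wrist force passes 120 N, or if a joint passes its speed limit or range.

### The arm

A 7-joint arm with a two-finger parallel gripper is mounted at the origin on a cart in front of the work surface, level with it; the furniture and walls round the work are solid. World frame = base frame: x ahead of the robot, y to its left, z up, the work surface at z = 0. Lengths are in m, angles in rad, forces in N, time in s.
With the tool pointing down it reaches from about 0.425 to 0.975 m from the base axis. Payload 16.7 kg.
Tool frame: the origin (TCP) lies between the finger pads; the fingertips stand 17 mm ahead of it and the grasp point (between the pads) lies 2 mm behind it; z points along the fingers, y is the line along which they close (so a half turn about z gives the same grasp; the last joint's range is limited). The gripper opens to 85 mm and grips with 20 to 120 N. Pads are 22 mm wide; open, the fingers measure 114 mm over their backs; the gripper's body (76 mm by 85 mm) begins 54 mm behind the grasp point. The pads swing forward as they close: fully open they stand 13 mm farther back than shut.
Start: joints at [-1.468, 0.426, 0.074, 1.606, -0.034, 1.111, -0.067], TCP at [0.168, 0.654, 0.248] pointing down, gripper open.
Joint ranges: [-2.85, 2.85], [-0.5, 2.14], [-1.23, 1.37], [0.21, 2.46], [-1.02, 4.16], [0.16, 2.05], [-2.73, 2.73]. Speed limits (rad/s): [1.89, 1.89, 2.39, 2.39, 3.01, 3.01, 3.01].

### API

Orientations are given as a unit quaternion [x, y, z, w].
In Python, from station import manip, cams gives the robot as it stands.
- The arm moves only by the tool send_rows, never from a script. Its argument "motion" is a list of rows, each a list of 5 numbers: the gripper's target within -1 to 1 (fully open at 1, half-way at 0, shut at -1), then the shift along the world's x, y, z in m, then the turn about the world's z in rad. A call has 1 to 8 rows; each row shifts and turns the commanded pose from where the row before left it; what a row does not reach is not made up. A row lasts 1/10 s, in which the tool goes at most 50 mm and 8.59 degrees, less where a joint would pass 70% of its speed; a pose out of reach is approached as far as the arm can. A call is refused whole if a number of a shift passes 0.05 or a number of a turn 0.15, either way. A call with a gripper value outside its range is refused whole. The fingers move at their own pace and stop on an object; the grip force is fixed at half the most. Time passes only in rows, so rows that do not move let the fingers close. It gives the time, the measured TCP pose, the force, the opening and the grip force at its end, in the units of the state.
- manip.get_obs(): the state, without advancing time (a new reading comes with each control period).
- cams.read_camera(name): name is "side" or "top"; returns a dict with "color" (420x560x3 uint8, red, green, blue), "range_z" (420x560 float32, m along the optical axis (not along the pixel's ray), 0 where there is no reading), "mtx" (3x3 intrinsics, pixels), "dist" ([k1, k2, p1, p2, k3] as OpenCV has them; the pictures are not rectified), "R" (3x3) and "t" (3): a world point X has camera coordinates R X + t. Camera axes: x right, y down, z forward; pixel columns grow to the right and rows downward; lengths in m; the calibration is good to about 2 mm. A picture is of the moment at which its call begins.
- manip.sign_off(): hands the job in; it is judged then, once.
The state is a dict: "t": time; "q": joint angles; "dq": joint speeds; "effort": joint torques, N m; "eef_pos": TCP position; "tool_rot": TCP orientation; "force": force on the tool from outside, world axes, zero at the start; "wrist_torque": the same for the moment, N m; "opening": opening from 0.0 (shut) to 1.0 (fully open); "gripper_force": force on a finger pad.
Only numpy, scipy, OpenCV 4.12 (cv2) and the standard library are available. Lean on these libraries where they do the work, as an engineer would, in place of code of your own. Each camera call takes 0.05 s, during which the arm holds its last target. There are 200 camera calls.

## Working session

There is one attempt and no reset: what is moved stays moved. The work goes in short steps, Python scripts to look and compute and a tool call to move; the robot and the scene stay as the last step left them, time stands still between calls to the robot, and variables do not carry over. Pictures are saved under pics/ and viewed, at most 10 in all, crops included, and the job is handed in when it is done.

Besides the shell and the picture viewer there is one more tool, called after "Request:" as a command line: name --pt "numbers of a row" for each row, then --argument value for the rest. send_rows: Moves the arm, as the interface text tells. Its arguments: {"type":"object","properties":{"motion":{"type":"array","items":{"type":"array","items":{"type":"number"}}}},"required":["motion"]}

```bash
mkdir -p pics; cat > h.py <<'E'
import numpy as np,cv2
from station import manip,cams
def pts(c):
    h,w=c["range_z"].shape
    u,v=np.meshgrid(np.arange(w),np.arange(h))
    n=cv2.undistortPoints(np.stack([u,v],-1).reshape(-1,1,2).astype(float),c["mtx"],np.array(c["dist"])).reshape(h,w,2)
    z=c["range_z"][...,None]
    P=np.concatenate([n*z,z],-1)
    return (P-np.array(c["t"]))@np.array(c["R"])
E
python3 - <<'E'
from h import *
o=manip.get_obs();print({k:np.round(v,3) for k,v in o.items()})
ims=[]
for n in("top","side"):
    c=cams.read_camera(n);np.savez(n+".npz",**c);cv2.imwrite(f"pics/{n}.png",c["color"][...,::-1])
    P=pts(c);hsv=cv2.cvtColor(c["color"],cv2.COLOR_RGB2HSV)
    H,S,V=hsv[...,0],hsv[...,1],hsv[...,2]
    print(n,"cam",-np.array(c["R"]).T@c["t"])
    for nm,m in(("red",(H<8)|(H>172)),("yel",(H>20)&(H<35)),("grn",(H>45)&(H<85))):
        m=m&(S>110)&(V>60)&(c["range_z"]>0)
        k,l,st,ce=cv2.connectedComponentsWithStats(m.astype(np.uint8))
        for i in range(1,k):
            if st[i,4]>40:
                q=P[l==i];print(nm,st[i],np.round(np.median(q,0),3),np.round(np.percentile(q,5,0),3),np.round(np.percentile(q,95,0),3))
E
```

```text
{'t': np.float64(0.0), 'q': array([-1.469,  0.427,  0.074,  1.607, -0.034,  1.111, -0.067]), 'dq': array([-0.001, -0.001, -0.   , -0.001, -0.   ,  0.001, -0.   ]), 'effort': array([ 0.0000e+00, -9.4983e+01,  3.7610e+00, -4.6352e+01,  1.9000e-02,
        1.0000e-02, -0.0000e+00]), 'eef_pos': array([0.168, 0.653, 0.248]), 'tool_rot': array([ 0.126,  0.992, -0.001, -0.   ]), 'force': array([-1.19 , -0.327, -0.168]), 'wrist_torque': array([ 0.025, -0.011,  0.01 ]), 'gripper_force': np.float64(0.0), 'opening': np.float64(1.002)}
top cam [ 0.39819187 -0.24756091  0.99668362]
red [ 447   80  101   32 2149] [ 0.841 -0.763  0.107] [ 0.839 -0.85   0.032] [ 0.843 -0.683  0.171]
red [ 21  85  59  18 563] [0.834 0.264 0.104] [0.82  0.205 0.087] [0.851 0.334 0.108]
red [284 229  14  10 105] [ 0.515 -0.289  0.123] [ 0.506 -0.299  0.111] [ 0.524 -0.277  0.126]
yel [ 29 163  26  30 554] [0.64  0.277 0.068] [0.617 0.261 0.046] [0.668 0.302 0.078]
yel [311 240  15  11 110] [ 0.491 -0.344  0.123] [ 0.483 -0.356  0.112] [ 0.5   -0.331  0.126]
grn [338 253  14  10  95] [ 0.465 -0.398  0.123] [ 0.458 -0.409  0.115] [ 0.474 -0.386  0.126]
side cam [ 0.49816625 -0.97815737  0.69343667]
red [346  52  24  29 366] [0.841 0.243 0.107] [0.822 0.203 0.092] [0.869 0.316 0.111]
red [242 195  13  18 158] [ 0.515 -0.296  0.123] [ 0.505 -0.304  0.109] [ 0.522 -0.282  0.127]
red [ 496  291   64  129 4516] [ 0.839 -0.703  0.156] [ 0.837 -0.75   0.052] [ 0.841 -0.672  0.241]
yel [271  71  24  22 393] [0.643 0.271 0.062] [0.617 0.26  0.026] [0.669 0.332 0.08 ]
yel [379  74  11  15  69] [0.898 0.197 0.083] [0.895 0.177 0.068] [0.908 0.227 0.093]
yel [228 217  16  18 189] [ 0.491 -0.351  0.123] [ 0.481 -0.359  0.108] [ 0.5   -0.336  0.128]
grn [214 241  16  19 214] [ 0.466 -0.404  0.123] [ 0.456 -0.414  0.109] [ 0.475 -0.389  0.127]
```

View pics/top.png

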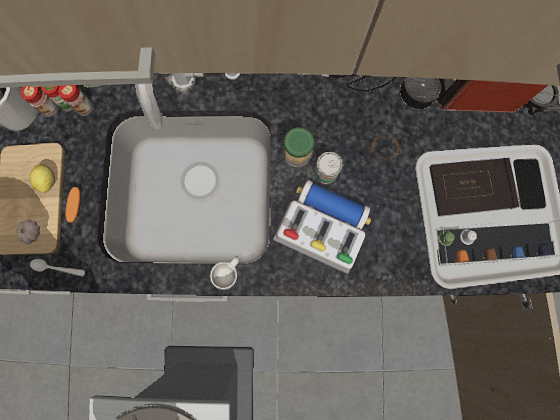

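View pics/side.png

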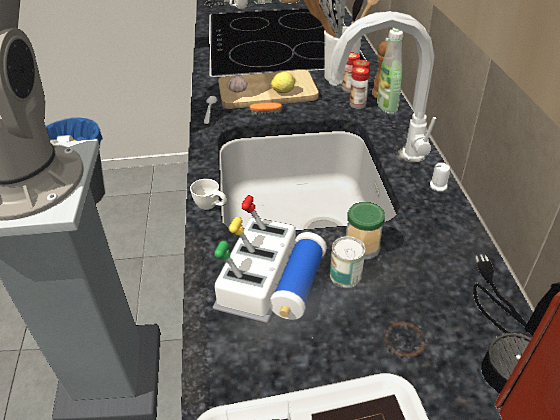

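The top view shows the levers at about (291,234) red, (318,245) yellow and (345,258) green, on a head yawed about -25°. The mug is at (225,275), and the jar and tin are behind the head. The bars sit 120 mm apart overall, as they should. Moving there with the fingers shut.

Request:
send_rows --pt "-1 0.035 -0.032 0 0" --pt "-1 0.035 -0.032 0 0" --pt "-1 0.035 -0.032 0 0" --pt "-1 0.035 -0.032 0 0" --pt "-1 0.035 -0.032 0 0" --pt "-1 0.035 -0.032 0 0" --pt "-1 0.035 -0.032 0 0" --pt "-1 0.035 -0.032 0 0"

```text
t: 0.9
eef_pos: [0.4492, 0.3961, 0.2482]
tool_rot: [0.126, 0.992, -0.0, -0.0]
force: [0.3, 0.5, 0.7]
opening: 0.001
gripper_force: 0.0
```

Request:
send_rows --pt "-1 0.009 -0.044 0 -0.03" --pt "-1 0.009 -0.044 0 -0.03" --pt "-1 0.009 -0.044 0 -0.03" --pt "-1 0.009 -0.044 0 -0.03" --pt "-1 0.009 -0.044 0 -0.03" --pt "-1 0.009 -0.044 0 -0.03" --pt "-1 0.009 -0.044 0 0" --pt "-1 0.009 -0.044 0 0"

```text
t: 1.7
eef_pos: [0.5201, 0.0439, 0.2483]
tool_rot: [0.214, 0.977, 0.0, -0.0]
force: [0.1, 0.1, 0.3]
opening: 0.001
gripper_force: 0.0
```

Request:
send_rows --pt "-1 -0.006 -0.04 0 0" --pt "-1 -0.006 -0.04 0 0" --pt "-1 -0.006 -0.04 0 0" --pt "-1 -0.006 -0.04 0 0" --pt "-1 -0.006 -0.04 0 0" --pt "-1 -0.006 -0.04 0 0" --pt "-1 -0.006 -0.04 0 0" --pt "-1 0 0 0 0"

```text
t: 2.5
eef_pos: [0.4764, -0.2395, 0.2485]
tool_rot: [0.217, 0.976, -0.001, 0.0]
force: [0.3, 0.5, 0.7]
opening: -0.001
gripper_force: 0.0
```

Request:
send_rows --pt "-1 -0.003 -0.032 0 0" --pt "-1 0 0 -0.041 0" --pt "-1 0 0 -0.041 0" --pt "-1 0 0 -0.041 0" --pt "-1 0 0 0 0"

```text
t: 3.0
eef_pos: [0.4726, -0.2649, 0.1211]
tool_rot: [0.214, 0.977, 0.0, -0.004]
force: [-0.2, -0.5, 1.5]
opening: -0.0
gripper_force: 0.0
```

Request:
send_rows --pt "-1 0.009 -0.004 0 0" --pt "-1 0.009 -0.004 0 0" --pt "-1 0.0036 -0.0017 0 0" --pt "-1 0.0036 -0.0017 0 0" --pt "-1 0 0 0 0"

```text
t: 3.5
eef_pos: [0.5011, -0.278, 0.126]
tool_rot: [0.214, 0.977, -0.0, 0.001]
force: [-0.2, 0.1, -0.6]
opening: 0.002
gripper_force: 0.0
```

Request:
send_rows --pt "-1 0.0036 -0.0017 0 0" --pt "-1 0 0 0 0"

```text
t: 3.7
eef_pos: [0.5043, -0.2795, 0.1255]
tool_rot: [0.214, 0.977, -0.0, 0.0]
force: [-0.5, -0.0, -0.3]
opening: 0.004
gripper_force: 0.0
```

Request:
send_rows --pt "-1 0.0036 -0.0017 0 0" --pt "-1 0 0 0 0"

```text
t: 3.9
eef_pos: [0.508, -0.2813, 0.1253]
tool_rot: [0.214, 0.977, -0.0, 0.0]
force: [0.7, -0.0, -0.5]
opening: -0.0
gripper_force: 0.0
```

Request:
send_rows --pt "-1 0.0036 -0.0017 0 0" --pt "-1 0 0 0 0"

```text
t: 4.1
eef_pos: [0.5116, -0.283, 0.1253]
tool_rot: [0.214, 0.977, -0.0, 0.0]
force: [-0.0, -0.8, 0.2]
opening: 0.004
gripper_force: 0.0
```

```bash
cat >> h.py <<'E'
def look(tag):
    c=cams.read_camera("side");i=c["color"][150:320,150:350,::-1]
    cv2.imwrite(f"pics/{tag}.png",cv2.resize(i,None,fx=3.5,fy=3.5,interpolation=2))
E
python3 -c "from h import *;look('a')"
```

```text
(no output)
```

View pics/a.png

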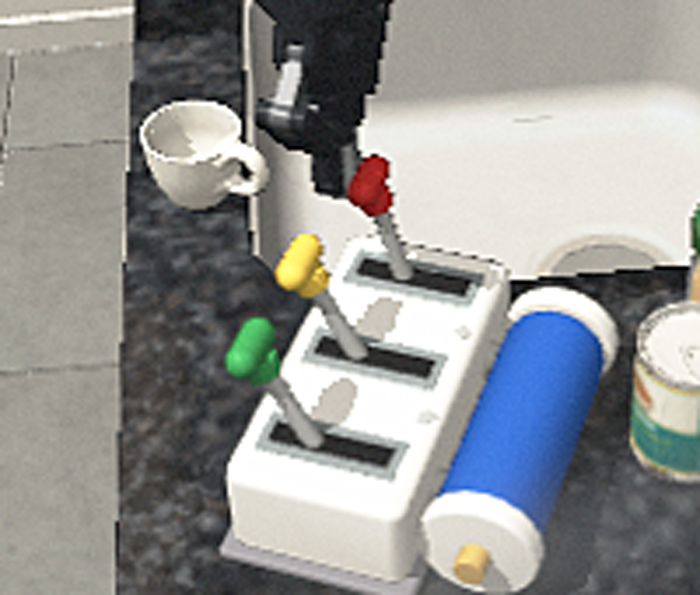

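The red lever stem (crop ~(370,185)→(400,270)) is clearly more upright than the yellow and green ones. It moved about 13 mm with almost no force, so red is free and I'm carrying on.

Request:
send_rows --pt "-1 0.0055 -0.0028 0 0" --pt "-1 0.0055 -0.0028 0 0" --pt "-1 0.0055 -0.0028 0 0" --pt "-1 0 0 0 0"

```text
t: 4.55
eef_pos: [0.5286, -0.2917, 0.1253]
tool_rot: [0.214, 0.977, -0.0, 0.0]
force: [-0.2, -0.5, 0.9]
opening: -0.003
gripper_force: 0.0
```

Request:
send_rows --pt "-1 0.0055 -0.0028 0 0" --pt "-1 0.0055 -0.0028 0 0" --pt "-1 0.0055 -0.0028 0 0" --pt "-1 0 0 0 0"

```text
t: 4.95
eef_pos: [0.545, -0.3, 0.1252]
tool_rot: [0.214, 0.977, -0.0, 0.0]
force: [0.9, -0.6, 0.0]
opening: 0.0
gripper_force: 0.0
```

Request:
send_rows --pt "-1 0.0055 -0.0025 0 0" --pt "-1 0.0055 -0.0025 0 0" --pt "-1 0 0 0 0"

```text
t: 5.25
eef_pos: [0.556, -0.3049, 0.1253]
tool_rot: [0.214, 0.977, -0.0, 0.0]
force: [-0.5, -0.7, -0.2]
opening: 0.002
gripper_force: 0.0
```

Request:
send_rows --pt "-1 0.0036 -0.0017 0 0" --pt "-1 0.0036 -0.0017 0 0" --pt "-1 0 0 0 0"

```text
t: 5.55
eef_pos: [0.5627, -0.3081, 0.1252]
tool_rot: [0.214, 0.977, -0.0, -0.0]
force: [-1.3, 0.8, -0.4]
opening: -0.0
gripper_force: 0.5
```

Request:
send_rows --pt "-1 0.0036 -0.0017 0 0" --pt "-1 0 0 0 0"

```text
t: 5.75
eef_pos: [0.5659, -0.3097, 0.1251]
tool_rot: [0.214, 0.977, 0.0, -0.0]
force: [-2.3, 1.2, -0.1]
opening: -0.004
gripper_force: 1.4
```

Request:
send_rows --pt "-1 0.0027 -0.0012 0 0" --pt "-1 0 0 0 0"

```text
t: 5.95
eef_pos: [0.5683, -0.3108, 0.125]
tool_rot: [0.214, 0.977, 0.0, -0.001]
force: [-4.3, 1.7, -0.7]
opening: -0.001
gripper_force: 1.9
```

Request:
send_rows --pt "-1 0.0018 -0.0008 0 0" --pt "-1 0 0 0 0"

```text
t: 6.15
eef_pos: [0.5697, -0.3114, 0.1249]
tool_rot: [0.214, 0.977, 0.0, -0.001]
force: [-5.4, 2.8, 0.0]
opening: -0.005
gripper_force: 2.8
```

Request:
send_rows --pt "-1 -0.033 0.015 0 0" --pt "-1 -0.033 0.015 0 0" --pt "-1 -0.033 0.015 0 0" --pt "-1 -0.012 -0.03 0 0" --pt "-1 -0.012 -0.03 0 0" --pt "-1 0 0 0 0"

```text
t: 6.75
eef_pos: [0.446, -0.3307, 0.1262]
tool_rot: [0.216, 0.976, -0.001, 0.001]
force: [0.6, -0.0, -0.7]
opening: -0.005
gripper_force: 0.0
```

Request:
send_rows --pt "-1 0.009 -0.004 0 0" --pt "-1 0.009 -0.004 0 0" --pt "-1 0.0055 -0.0025 0 0" --pt "-1 0.0036 -0.0017 0 0" --pt "-1 0 0 0 0"

```text
t: 7.25
eef_pos: [0.4753, -0.3387, 0.1251]
tool_rot: [0.214, 0.977, -0.0, -0.0]
force: [-0.5, -0.5, 0.2]
opening: 0.006
gripper_force: 0.0
```

Request:
send_rows --pt "-1 0.0036 -0.0017 0 0" --pt "-1 0 0 0 0"

```text
t: 7.45
eef_pos: [0.4785, -0.3406, 0.1253]
tool_rot: [0.214, 0.977, -0.0, -0.0]
force: [-0.9, 0.4, -0.2]
opening: -0.003
gripper_force: 0.0
```

Request:
send_rows --pt "-1 0.0036 -0.0017 0 0" --pt "-1 0 0 0 0"

```text
t: 7.65
eef_pos: [0.4822, -0.3425, 0.1254]
tool_rot: [0.214, 0.977, -0.0, 0.0]
force: [0.1, 0.0, -0.4]
opening: -0.0
gripper_force: 0.0
```

Request:
send_rows --pt "-1 0.0036 -0.0017 0 0" --pt "-1 0 0 0 0"

```text
t: 7.85
eef_pos: [0.4858, -0.3442, 0.1254]
tool_rot: [0.214, 0.977, -0.0, 0.0]
force: [0.1, -0.8, 0.7]
opening: -0.006
gripper_force: 0.0
```

Request:
send_rows --pt "-1 0.0027 -0.0012 0 0" --pt "-1 0 0 0 0"

```text
t: 8.05
eef_pos: [0.4884, -0.3454, 0.1253]
tool_rot: [0.214, 0.977, -0.0, 0.0]
force: [0.3, -0.8, 0.4]
opening: -0.0
gripper_force: 0.0
```

Request:
send_rows --pt "-1 0.0027 -0.0012 0 0" --pt "-1 0 0 0 0"

```text
t: 8.25
eef_pos: [0.4911, -0.3466, 0.1253]
tool_rot: [0.214, 0.977, -0.0, 0.0]
force: [0.7, -0.7, 0.2]
opening: 0.002
gripper_force: 0.0
```

Request:
send_rows --pt "-1 0.0055 -0.0025 0 0" --pt "-1 0.0055 -0.0025 0 0" --pt "-1 0.0055 -0.0025 0 0" --pt "-1 0 0 0 0"

```text
t: 8.65
eef_pos: [0.5083, -0.3543, 0.1252]
tool_rot: [0.214, 0.977, -0.0, 0.0]
force: [-0.5, -1.3, 1.0]
opening: -0.002
gripper_force: 0.0
```

Request:
send_rows --pt "-1 0.0055 -0.0025 0 0" --pt "-1 0.0055 -0.0025 0 0" --pt "-1 0.0055 -0.0025 0 0" --pt "-1 0 0 0 0"

```text
t: 9.05
eef_pos: [0.5246, -0.3618, 0.1252]
tool_rot: [0.214, 0.977, -0.0, 0.0]
force: [-0.5, 0.1, -0.6]
opening: 0.004
gripper_force: 0.0
```

Request:
send_rows --pt "-1 0.0055 -0.0025 0 0" --pt "-1 0.0045 -0.002 0 0" --pt "-1 0 0 0 0"

```text
t: 9.35
eef_pos: [0.5345, -0.3661, 0.1253]
tool_rot: [0.214, 0.977, -0.0, 0.0]
force: [-0.3, 0.1, -0.2]
opening: -0.001
gripper_force: 0.1
```

Request:
send_rows --pt "-1 0.0036 -0.0017 0 0" --pt "-1 0 0 0 0"

```text
t: 9.55
eef_pos: [0.5374, -0.3677, 0.1252]
tool_rot: [0.214, 0.977, 0.0, -0.0]
force: [-3.1, 1.2, 0.8]
opening: -0.001
gripper_force: 1.2
```

Request:
send_rows --pt "-1 0.0027 -0.0012 0 0" --pt "-1 0 0 0 0"

```text
t: 9.75
eef_pos: [0.5397, -0.3688, 0.1251]
tool_rot: [0.214, 0.977, 0.0, -0.0]
force: [-4.3, 2.0, -0.7]
opening: 0.002
gripper_force: 1.8
```

Request:
send_rows --pt "-1 0.0022 -0.001 0 0" --pt "-1 0 0 0 0"

```text
t: 9.95
eef_pos: [0.5416, -0.3697, 0.1251]
tool_rot: [0.214, 0.977, 0.0, -0.001]
force: [-6.2, 2.2, 1.8]
opening: 0.0
gripper_force: 3.0
```

Request:
send_rows --pt "-1 -0.033 0.015 0 0" --pt "-1 -0.033 0.015 0 0" --pt "-1 -0.033 0.015 0 0" --pt "-1 -0.01 -0.028 0 0" --pt "-1 -0.01 -0.028 0 0" --pt "-1 0 0 0 0"

```text
t: 10.55
eef_pos: [0.422, -0.3845, 0.1262]
tool_rot: [0.216, 0.976, -0.001, 0.001]
force: [-0.7, -0.1, -0.0]
opening: -0.0
gripper_force: 0.0
```

```bash
python3 -c "from h import *;look('b')"
```

```text
(no output)
```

View pics/b.png

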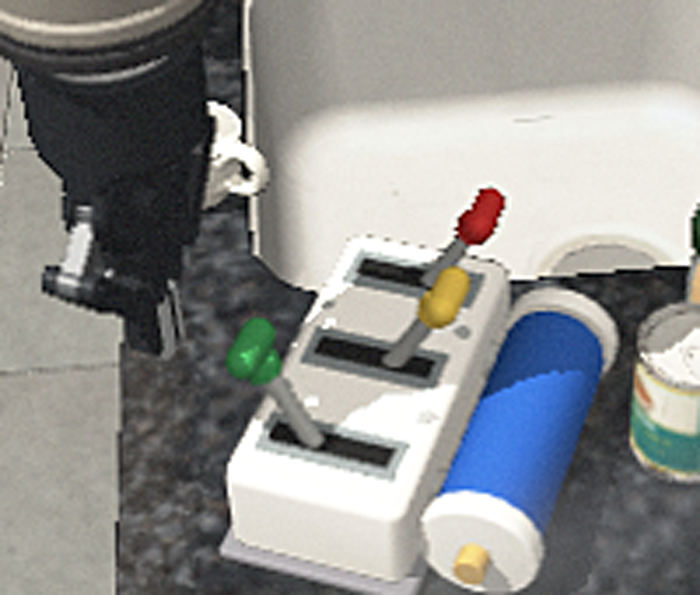

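Red (480,215) and yellow (443,297) are leaning fully over and staying there. Green (252,350) is the only one left, with the fingers ready in front of it.

Request:
send_rows --pt "-1 0.009 -0.003 0 0" --pt "-1 0.009 -0.003 0 0" --pt "-1 0.0055 -0.0025 0 0" --pt "-1 0.0036 -0.0017 0 0" --pt "-1 0.0036 -0.0017 0 0" --pt "-1 0 0 0 0"

```text
t: 11.2
eef_pos: [0.4544, -0.3928, 0.1252]
tool_rot: [0.214, 0.977, -0.0, -0.0]
force: [-0.1, -0.5, -0.4]
opening: -0.0
gripper_force: 0.0
```

Request:
send_rows --pt "-1 0.0036 -0.0017 0 0" --pt "-1 0.0027 -0.0012 0 0" --pt "-1 0 0 0 0"

```text
t: 11.5
eef_pos: [0.4607, -0.3958, 0.1253]
tool_rot: [0.214, 0.977, -0.0, 0.0]
force: [0.7, -1.0, -0.2]
opening: 0.001
gripper_force: 0.0
```

Request:
send_rows --pt "-1 0.0036 -0.0017 0 0" --pt "-1 0 0 0 0"

```text
t: 11.7
eef_pos: [0.4643, -0.3975, 0.1253]
tool_rot: [0.214, 0.977, -0.0, 0.0]
force: [-0.1, -0.1, 1.0]
opening: 0.001
gripper_force: 0.0
```

Green is free as well.

Request:
send_rows --pt "-1 0.0055 -0.0025 0 0" --pt "-1 0.0055 -0.0025 0 0" --pt "-1 0.0055 -0.0025 0 0" --pt "-1 0 0 0 0"

```text
t: 12.1
eef_pos: [0.4814, -0.4051, 0.1252]
tool_rot: [0.214, 0.977, -0.0, 0.0]
force: [-0.7, -0.5, -0.1]
opening: -0.001
gripper_force: 0.0
```

Request:
send_rows --pt "-1 0.0055 -0.0025 0 0" --pt "-1 0.0055 -0.0025 0 0" --pt "-1 0.0055 -0.0025 0 0" --pt "-1 0 0 0 0"

```text
t: 12.5
eef_pos: [0.4978, -0.4126, 0.1252]
tool_rot: [0.214, 0.977, -0.0, 0.0]
force: [-0.5, 1.2, -0.7]
opening: -0.002
gripper_force: 0.0
```

Request:
send_rows --pt "-1 0.0055 -0.0025 0 0" --pt "-1 0.0055 -0.0025 0 0" --pt "-1 0 0 0 0"

```text
t: 12.8
eef_pos: [0.5088, -0.4176, 0.1253]
tool_rot: [0.214, 0.977, -0.0, 0.0]
force: [0.9, 0.8, 0.6]
opening: 0.0
gripper_force: 0.0
```

Request:
send_rows --pt "-1 0.0036 -0.0017 0 0" --pt "-1 0 0 0 0"

```text
t: 13.0
eef_pos: [0.5116, -0.4191, 0.1252]
tool_rot: [0.214, 0.977, -0.0, -0.0]
force: [0.2, -0.3, 0.4]
opening: -0.004
gripper_force: 0.4
```

Request:
send_rows --pt "-1 0.0022 -0.001 0 0" --pt "-1 0 0 0 0"

```text
t: 13.2
eef_pos: [0.5135, -0.42, 0.1252]
tool_rot: [0.214, 0.977, 0.0, -0.0]
force: [-2.6, 1.2, -1.0]
opening: 0.0
gripper_force: 1.4
```

Request:
send_rows --pt "-1 0.0027 -0.0012 0 0" --pt "-1 0 0 0 0"

```text
t: 13.4
eef_pos: [0.516, -0.4211, 0.1251]
tool_rot: [0.214, 0.977, 0.0, -0.001]
force: [-4.7, 1.9, 0.3]
opening: 0.001
gripper_force: 2.2
```

Request:
send_rows --pt "-1 0.0018 -0.0008 0 0" --pt "-1 0 0 0 0"

```text
t: 13.6
eef_pos: [0.5176, -0.4218, 0.125]
tool_rot: [0.214, 0.977, 0.0, -0.001]
force: [-6.0, 2.1, -0.5]
opening: 0.001
gripper_force: 2.4
```

Request:
send_rows --pt "-1 -0.033 0.015 0 0" --pt "-1 -0.033 0.015 0 0" --pt "-1 -0.033 0.015 0 0" --pt "-1 0 0 0.05 0" --pt "-1 0 0 0.05 0" --pt "-1 0 0 0 0" --pt "-1 0 0 0 0"

```text
t: 14.3
eef_pos: [0.4201, -0.3773, 0.2267]
tool_rot: [0.214, 0.977, -0.0, 0.002]
force: [0.7, -0.3, -0.8]
opening: -0.004
gripper_force: 0.0
```

```bash
python3 -c "from h import *;look('c')"
```

```text
(no output)
```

View pics/c.png

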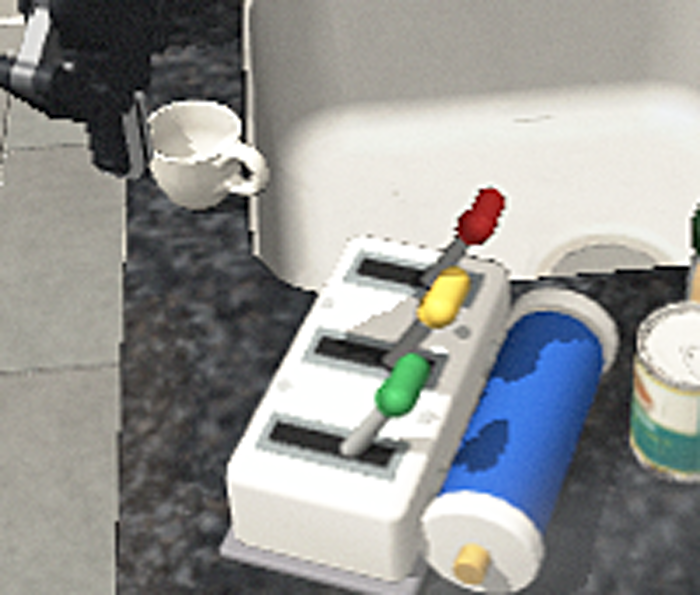

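All three bars, red (480,215), yellow (443,297) and green (403,383), lean fully over. The mug and tin haven't moved, and the tool is clear. I'll check the travel in numbers before handing in.

```bash
python3 - <<'E'
from h import *
c=cams.read_camera("side");P=pts(c)[150:320,150:350];hsv=cv2.cvtColor(c["color"],cv2.COLOR_RGB2HSV)[150:320,150:350]
H,S,V=[hsv[...,i] for i in range(3)]
s={"red":[.5135,-.293],"yel":[.491,-.3475],"grn":[.4655,-.4015]};ok=[]
for nm,m in(("red",(H<8)|(H>172)),("yel",(H>20)&(H<35)),("grn",(H>45)&(H<85))):
    q=P[m&(S>110)&(V>60)&(P[...,2]>.095)&(P[...,0]<.62)]
    p=(np.percentile(q,5,0)+np.percentile(q,95,0))/2;d=(p[:2]-s[nm])@[.909,-.417];print(nm,p.round(3),d.round(4));ok.append(d>.068)
if all(ok): print(manip.sign_off())
E
```

```text
red [ 0.579 -0.323  0.118] 0.0721
yel [ 0.555 -0.378  0.117] 0.071
grn [ 0.531 -0.432  0.119] 0.0719
the job is handed in; nothing more can be done
None
```

All three levers are thrown fully over to their buffers, in the order red, yellow, green, with no more than about 7 N of push; the job was handed in at about 14 s with the tool clear and the mug, jar and tin never touched.

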